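Find the rocking sample-box cover and press it home

TASK

One of the three white covers in the wooden glaze-sample box is not seated and rocks. Working from left to right, press each cover lightly near one end, off its blue button, to find the one that rocks; then press that one down firmly on its button until it is fully home and flat like the others. Leave the buttons of the sound covers alone, lift no cover out, and do not disturb the things standing round the box.

Things in the scene. Friction and masses are not known exactly. Their poses are not given: they have to be found in the camera images.
- sample_box: fixed low wooden sample box, 141 x 263 x 27 mm (x, y, z). Origin: centre of its underside, on the table. Its x points away from the robot (turned up to 0.25 rad), y to the left along the row of three recesses, centred at y = +85, 0, -85 mm. Each recess has a flat bed 18 mm above the table inside a rim (top at 27 mm), 1.5 mm larger all round than its cover
- cover_left: the left one of three identical loose white ceramic covers, 110 x 62 x 8 mm (x, y, z), about 0.3 kg, in its recess. Origin: centre of its underside, z up, x as the box's. Sound: flat on the bed (origin 18 mm above the table). The loose one (any of the three): level at 21.5 mm on a 20 mm wide stiff press-in seat under its middle; 1 to 2 N near an end tips it 0.09 rad, and it levels itself when let go
- button_left: round blue button on the middle of the left cover, fixed to it, 22 mm across, 4 mm high; origin: centre of its underside (8 mm above the cover's underside). On the loose cover, about 14 N straight down here overcomes the stiff seat, which sinks 3.5 mm and stays down; pressing 35 to 45 mm from the middle along x only tips that cover and does not seat it
- cover_middle: the middle one of three identical loose white ceramic covers, 110 x 62 x 8 mm (x, y, z), about 0.3 kg, in its recess. Origin: centre of its underside, z up, x as the box's. Sound: flat on the bed (origin 18 mm above the table). The loose one (any of the three): level at 21.5 mm on a 20 mm wide stiff press-in seat under its middle; 1 to 2 N near an end tips it 0.09 rad, and it levels itself when let go
- button_middle: round blue button on the middle of the middle cover, fixed to it, 22 mm across, 4 mm high; origin: centre of its underside (8 mm above the cover's underside). On the loose cover, about 14 N straight down here overcomes the stiff seat, which sinks 3.5 mm and stays down; pressing 35 to 45 mm from the middle along x only tips that cover and does not seat it
- cover_right: the right one of three identical loose white ceramic covers, 110 x 62 x 8 mm (x, y, z), about 0.3 kg, in its recess. Origin: centre of its underside, z up, x as the box's. Sound: flat on the bed (origin 18 mm above the table). The loose one (any of the three): level at 21.5 mm on a 20 mm wide stiff press-in seat under its middle; 1 to 2 N near an end tips it 0.09 rad, and it levels itself when let go
- button_right: round blue button on the middle of the right cover, fixed to it, 22 mm across, 4 mm high; origin: centre of its underside (8 mm above the cover's underside). On the loose cover, about 14 N straight down here overcomes the stiff seat, which sinks 3.5 mm and stays down; pressing 35 to 45 mm from the middle along x only tips that cover and does not seat it
- cream_cup: bystander: small cream vase, 74 mm wide, 77 mm high, loose, left of the box near the table edge; origin: centre of its underside
- glaze_jar: bystander: white plastic glaze jar with ribbed lid, 66 mm wide, 79 mm high, loose, left of the box, behind the cream vase; origin: centre of its underside
- teal_tile: bystander: small clay test tile with a teal glazed end, 75 x 45 x 10 mm, loose, lying flat right of the box; origin: centre of its underside

How it is judged:
On the way, in this order (a step that is already met when the one before it is completed fails the run):
1. the left cover is pressed (over 1 N) beside its button (contact force between the fingers and cover_left above 1 N and contact force between the fingers and button_left below 0.3 N), for 0.05 s.
2. the middle cover is pressed (over 1 N) beside its button (contact force between the fingers and cover_middle above 1 N and contact force between the fingers and button_middle below 0.3 N), for 0.05 s.
3. the right cover is pressed (over 1 N) beside its button (contact force between the fingers and cover_right above 1 N and contact force between the fingers and button_right below 0.3 N), for 0.05 s.
4. the loose cover is pressed on its button and has gone down (((contact force between the fingers and button_left above 1 N and distance of cover_left from where it was at the start of the episode above 0.0022 m and z of cover_left in the frame of sample_box between 0.016 and 0.0195 m and angle between each of cover_left, cover_middle, cover_right's own z axis and vertical below 0.025 rad and z of cover_middle in the frame of sample_box between 0.016 and 0.0195 m and z of cover_right in the frame of sample_box between 0.016 and 0.0195 m) or (contact force between the fingers and button_middle above 1 N and distance of cover_middle from where it was at the start of the episode above 0.0022 m and z of cover_left in the frame of sample_box between 0.016 and 0.0195 m and angle between each of cover_left, cover_middle, cover_right's own z axis and vertical below 0.025 rad and z of cover_middle in the frame of sample_box between 0.016 and 0.0195 m and z of cover_right in the frame of sample_box between 0.016 and 0.0195 m) or (contact force between the fingers and button_right above 1 N and distance of cover_right from where it was at the start of the episode above 0.0022 m and z of cover_left in the frame of sample_box between 0.016 and 0.0195 m and angle between each of cover_left, cover_middle, cover_right's own z axis and vertical below 0.025 rad and z of cover_middle in the frame of sample_box between 0.016 and 0.0195 m and z of cover_right in the frame of sample_box between 0.016 and 0.0195 m))), for 0.05 s.
At the end, for the whole second after the job is handed in: all three covers lie flat on the bed of their recesses (underside within 1.5 mm of the bed, tilt under 0.025 rad) and at rest (z of cover_left in the frame of sample_box between 0.016 and 0.0195 m and angle between each of cover_left, cover_middle, cover_right's own z axis and vertical below 0.025 rad and z of cover_middle in the frame of sample_box between 0.016 and 0.0195 m and z of cover_right in the frame of sample_box between 0.016 and 0.0195 m and linear speed of each of cover_left, cover_middle, cover_right below 0.01 m/s); the robot touches nothing.
It fails at once if the button of a sound cover is pressed (over 2 N) ((contact force between the fingers and button_left above 2 N and (z of cover_left in the frame of sample_box below 0.0195 m and distance of cover_left from where it was at the start of the episode below 0.0015 m)) or (contact force between the fingers and button_middle above 2 N and (z of cover_middle in the frame of sample_box below 0.0195 m and distance of cover_middle from where it was at the start of the episode below 0.0015 m)) or (contact force between the fingers and button_right above 2 N and (z of cover_right in the frame of sample_box below 0.0195 m and distance of cover_right from where it was at the start of the episode below 0.0015 m))).
It fails at once if a cover is lifted (middle more than 10 mm above the bed) (z of any of cover_left, cover_middle, cover_right in the frame of sample_box above 0.028 m).
It fails at once if a cover is pressed with more than 40 N (contact force between the fingers and cover_left above 40 N or contact force between the fingers and cover_middle above 40 N or contact force between the fingers and cover_right above 40 N).
It fails at once if the cream vase, glaze jar or teal tile is moved more than 15 mm or tipped over (distance of any of cream_cup, glaze_jar, teal_tile from where it was at the start of the episode above 0.015 m or angle between any of cream_cup, glaze_jar, teal_tile's own z axis and vertical above 0.3 rad).
It also fails if it takes over 45 s, if anything falls off the work surface, if the arm or the gripper's body presses on something with over 40 N, if the wrist force passes 120 N, or if a joint passes its speed limit or range.

ROBOT

A 6-joint arm with a two-finger parallel gripper is mounted at the origin on a cart in front of the work surface, level with it; the furniture and walls round the work are solid. World frame = base frame: x ahead of the robot, y to its left, z up, the work surface at z = 0. Lengths are in m, angles in rad, forces in N, time in s.
With the tool pointing down it reaches from about 0.275 to 0.775 m from the base axis. Payload 14.6 kg.
Tool frame: the origin (TCP) lies at the very end of the fingers, on their centre line; the grasp point (between the pads) lies 19 mm behind it (arm.tcp_to_grasp is the distance from the TCP to the grasp point, in m); z points along the fingers, y is the direction in which the jaws open and shut (so a half turn about z gives the same grasp; the last joint's range is limited). The gripper opens to 85 mm and grips with 20 to 120 N. Pads are 22 mm wide; open, the fingers measure 114 mm over their backs; the gripper's body (76 mm by 85 mm) begins 54 mm behind the grasp point. The pads swing forward as they close: fully open they stand 13 mm farther back than shut.
Start: joints at [-1.355, 0.263, -0.048, 1.259, 0, 1.415], TCP at [0.19, -0.489, 0.231] pointing down, gripper open.
Joint ranges: [-2.65, 2.65], [-0.89, 1.7], [-1.18, 1.37], [-2.13, 2.11], [-1.35, 1.29], [-3.14, 3.14]. Speed limits (rad/s): [1.89, 1.89, 2.57, 2.79, 3.14, 3.14].

INTERFACE

Orientations are given as a rotation vector (axis times angle).
In Python, from plant import arm, capture, look_for, masks_of, mark_of gives the robot as it stands. The module is installed in compiled form; this text tells all that it offers.
- The arm moves only by the tool step_arm, never from a script. Its argument "steps" is a list of rows, each a list of 7 numbers: the turn, a rotation vector about the tool's x, y, z in rad, then the shift along the tool's x, y, z in cm, then the finger opening in cm, from 0 to 8.54. A call has 1 to 20 rows; each row shifts and turns the commanded pose from where the row before left it, along the tool's axes as they then stand; what a row does not reach is not made up. A row lasts 1/8 s, in which the tool goes at most 62.5 mm and 10.7 degrees, less where a joint would pass 70% of its speed; a pose out of reach is approached as far as the arm can. A call is refused whole if a number of a shift passes 6.25 or a number of a turn 0.188, either way. A call with a gripper value outside its range is refused whole. The fingers move at their own pace and stop on an object; "force" is the grip in N (left out, the last holds). Time passes only in rows, so rows that do not move let the fingers close. It gives the time, the measured TCP pose, the force and the opening at its end, in the units of the state.
- arm.observe(): the state, without advancing time (a new reading comes with each control period).
- capture(name): name is "side" or "top" or "wrist"; returns a dict with "image" (400x640x3 uint8, red, green, blue), "range_z" (400x640 float32, m along the optical axis (not along the pixel's ray), 0 where there is no reading), "fov_y" (degrees; the focal length in pixels is half the picture's height over the tangent of half this angle, whatever the lens; pixels are square), "cx", "cy" (the principal point, pixels), "extrinsics" (4x4, takes a point from world to camera coordinates). Camera axes: x right, y down, z forward; pixel columns grow to the right and rows downward; lengths in m; the calibration is good to about 2 mm. A picture is of the moment at which its call begins.
- arm.job_done(): hands the job in, once; it reports no verdict.
Trained networks look in a picture, given as the dict that the camera call returned (one of the last four; its "shot" number tells which), for a name from the list of things; names that differ only in an ending like _2 or _b are one class to them, and where a whole thing is asked for, a point or a joint stands for the part that bears it (a point fixed in the world has none). Each returns a list of dicts, best first, with "confidence" (0 to 1); they miss things now and then, are a little off and sometimes report something else, mostly with a low value. They report only what shows in the picture. A call takes as long as a camera call.
- look_for(picture, query): "xy" ([column, row] in pixels, amid what is visible of it).
- masks_of(picture, query): "pixels" (400x640 bool, what is visible of it) and "xy" ([column, row] in pixels, amid what is visible of it).
- mark_of(picture, query): "xy" ([column, row] in pixels: a listed point, or the origin of a listed thing).
The state is a dict: "time": time; "joint_pos": joint angles; "qd": joint speeds; "effort": joint torques, N m; "eef_pos": TCP position; "ee_rot": TCP orientation; "wrist_force": force on the tool from outside, world axes, zero at the start; "ft_torque": the same for the moment, N m; "width": opening from 0.0 (shut) to 1.0 (fully open).
Only numpy, scipy, OpenCV 4.12 (cv2) and the standard library are available. Lean on these libraries where they do the work, as an engineer would, in place of code of your own. Each camera call takes 0.05 s, during which the arm holds its last target. There are 200 camera calls.

## Working session

There is one attempt and no reset: what is moved stays moved. The work goes in short steps, Python scripts to look and compute and a tool call to move; the robot and the scene stay as the last step left them, time stands still between calls to the robot, and variables do not carry over. Pictures are saved under pics/ and viewed, on a budget of 10 in all, crops included, one or two more only if the job needs it, and the job is handed in when it is done.

Besides the shell and the picture viewer there is one more tool, called after ">>>" as a command line: name --pt "numbers of a row" for each row, then --argument value for the rest. step_arm: Moves the arm, as the interface text tells. Its arguments: {"type":"object","properties":{"steps":{"type":"array"},"force":{"type":"number"}},"required":["steps"]}

```bash
mkdir -p pics
cat > h.py <<'E'
import numpy as np, cv2
from plant import arm, capture, look_for, masks_of, mark_of
def world(p, uv=None, mask=None):
    f=200/np.tan(np.radians(p["fov_y"])/2)
    if mask is not None: v,u=np.nonzero(mask)
    else: u,v=np.array([[int(round(uv[0]))],[int(round(uv[1]))]])
    z=p["range_z"][v,u]; k=z>0; u,v,z=u[k],v[k],z[k]
    c=np.c_[(u-p["cx"])*z/f,(v-p["cy"])*z/f,z]
    E=np.array(p["extrinsics"]); return (c-E[:3,3])@E[:3,:3]
E
python3 - <<'E'
from h import *
s=arm.observe(); print(s)
for n in("top","side"):
    p=capture(n); cv2.imwrite(f"pics/{n}0.png",p["image"][:,:,::-1])
    for q in ["cover_left","cover_middle","cover_right","button_left","button_middle","button_right","sample_box","cream_cup","glaze_jar","teal_tile"]:
        for m in masks_of(p,q)[:3]:
            w=world(p,mask=m["pixels"])
            if len(w): print(n,q,round(m["confidence"],2),np.round(m["xy"]),len(w),np.round(np.median(w,0),4),np.round(np.percentile(w,2,0),3),np.round(np.percentile(w,98,0),3))
E
```

```text
{'time': 0.0, 'joint_pos': array([-1.35530241e+00,  2.63499672e-01, -4.89395822e-02,  1.25938024e+00,
       -4.31257895e-06,  1.41547757e+00]), 'qd': array([-0.00129606, -0.00015373,  0.00058054,  0.00071935, -0.00140159,
        0.00125216]), 'effort': array([-1.27158874e-03, -6.37626171e+01,  3.84574342e+01,  1.37436241e-02,
       -2.81775792e-04, -2.67755652e-06]), 'eef_pos': array([ 0.1901722 , -0.48905645,  0.23083617]), 'ee_rot': array([-3.08674518e+00, -5.78951292e-01,  5.51023554e-05]), 'wrist_force': array([ 0.06909157,  0.55199016, -0.13816546]), 'ft_torque': array([-0.05105774,  0.00840903, -0.05553475]), 'width': 0.9987443930807867}
top cover_left 0.67 [332. 191.] 1541 [0.5154 0.1709 0.0254] [0.465 0.14  0.022] [0.569 0.204 0.03 ]
top cover_middle 0.74 [370. 198.] 1628 [0.5032 0.0878 0.0287] [0.451 0.055 0.026] [0.555 0.12  0.033]
top cover_right 0.84 [412. 203.] 1619 [0.4896 0.0051 0.0253] [ 0.437 -0.028  0.022] [0.541 0.037 0.029]
top button_left 0.67 [330. 190.] 59 [0.5174 0.1708 0.0294] [0.509 0.165 0.027] [0.526 0.179 0.032]
top button_middle 0.64 [373. 199.] 115 [
[... 1308 characters left out ...]
3.] 307 [ 0.473  -0.0812  0.0091] [ 0.439 -0.104  0.004] [ 0.51  -0.06   0.012]
side button_middle 0.56 [326. 182.] 52 [0.5049 0.0908 0.0327] [0.495 0.079 0.029] [0.515 0.1   0.036]
side sample_box 0.69 [322. 192.] 2617 [0.487  0.1224 0.0263] [ 0.418 -0.039  0.004] [0.584 0.228 0.03 ]
side cream_cup 0.86 [291. 237.] 921 [0.4952 0.2849 0.0422] [0.468 0.243 0.013] [0.532 0.309 0.077]
side cream_cup 0.66 [364. 151.] 270 [ 0.4738 -0.0824  0.0092] [ 0.439 -0.102  0.005] [ 0.509 -0.062  0.012]
side glaze_jar 0.93 [257. 219.] 1286 [0.574  0.2837 0.0632] [0.552 0.201 0.   ] [0.616 0.301 0.081]
side teal_tile 0.64 [361. 155.] 373 [ 0.4709 -0.0822  0.009 ] [ 0.437 -0.119 -0.001] [ 0.512 -0.034  0.027]
```

View pics/top0.png

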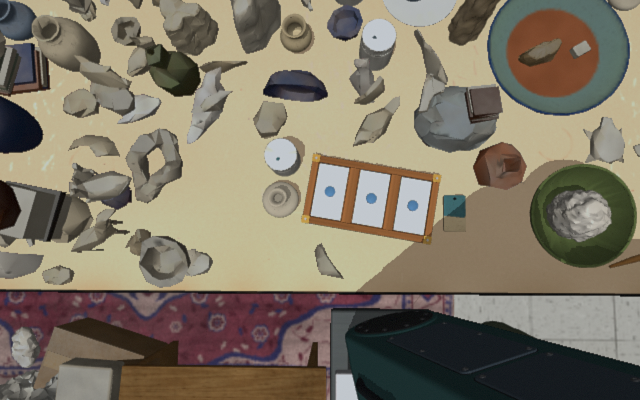

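>>> step_arm --pt "0 0 0.18 0 0 0 0" --pt "0 0 0.18 0 0 0 0" --pt "0 0 0.18 0 0 0 0" --pt "0 0 0 1.0 -4 0 0" --pt "0 0 0 1.0 -4 0 0" --pt "0 0 0 1.0 -4 0 0" --pt "0 0 0 1.0 -4 0 0" --pt "0 0 0 1.0 -4 0 0" --pt "0 0 0 1.0 -4 0 0" --pt "0 0 0 1.0 -4 0 0" --pt "0 0 0 1.0 -4 0 0" --pt "0 0 0 1.0 -4 0 0" --pt "0 0 0 1.0 -4 0 0" --pt "0 0 0 1.0 -4 0 0" --pt "0 0 0 1.0 -4 0 0" --pt "0 0 0 1.0 -4 0 0" --pt "0 0 0 1.0 -4 0 0" --pt "0 0 0 1.0 -4 0 0" --pt "0 0 0 0 0 0 0"

```text
time: 3.48
eef_pos: [0.4335, 0.0374, 0.2317]
ee_rot: [-3.105, 0.188, -0.002]
wrist_force: [-0.3, -0.2, 0.1]
width: 0.0
```

The picture shows the box with blue buttons at about (330,191), (371,198) and (412,205). The vase (280,198), jar (282,156) and tile (454,212) stand where the networks put them.

>>> step_arm --pt "0 0 0.05 0 0 0 0" --pt "0 0 0 0.5 -3.65 0 0" --pt "0 0 0 0.5 -3.65 0 0" --pt "0 0 0 0.5 -3.65 0 0" --pt "0 0 0 0.5 -3.65 0 0" --pt "0 0 0 0 0 4 0" --pt "0 0 0 0 0 4 0" --pt "0 0 0 0 0 4 0" --pt "0 0 0 0 0 4 0" --pt "0 0 0 0 0 0 0" --pt "0 0 0 0 0 0 0"

```text
time: 4.85
eef_pos: [0.461, 0.0928, 0.0832]
ee_rot: [-3.032, 0.063, -0.001]
wrist_force: [0.3, -0.0, 1.2]
width: 0.001
```

Run:
```python
from h import *
s=arm.observe(); print(s["eef_pos"],s["ee_rot"],s["wrist_force"])
p=capture("wrist"); cv2.imwrite("pics/w1.png",p["image"][:,:,::-1])
for q in ["cover_left","button_left","cover_middle","button_middle"]:
    for m in masks_of(p,q)[:2]:
        w=world(p,mask=m["pixels"])
        if len(w): print(q,round(m["confidence"],2),np.round(m["xy"]),len(w),np.round(np.median(w,0),4),np.round(np.percentile(w,2,0),3),np.round(np.percentile(w,98,0),3))
```

```text
[0.46095013 0.09283017 0.08322777] [-3.03212173e+00  6.26440752e-02 -1.12716737e-03] [ 0.33896175 -0.03428392  1.23567375]
cover_left 0.75 [199. 122.] 17485 [0.5243 0.1677 0.0274] [0.465 0.135 0.024] [0.571 0.202 0.032]
button_left 0.78 [194. 137.] 1003 [0.5176 0.1694 0.0313] [0.508 0.16  0.028] [0.527 0.18  0.033]
cover_middle 0.84 [332. 144.] 18968 [0.5105 0.0854 0.0309] [0.452 0.053 0.029] [0.556 0.119 0.035]
cover_middle 0.5 [476. 166.] 19902 [0.4965 0.0031 0.0273] [ 0.438 -0.029  0.025] [0.542 0.036 0.031]
button_middle 0.68 [331. 156.] 1053 [0.5033 0.0865 0.0347] [0.493 0.077 0.033] [0.513 0.096 0.036]
```

View pics/w1.png

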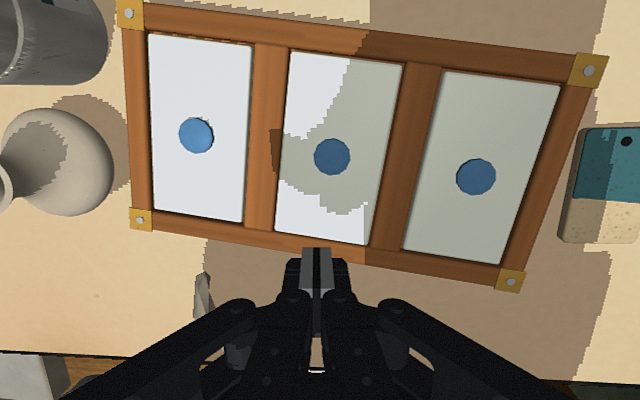

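Run:
```python
from h import *
from scipy.spatial.transform import Rotation as R
s=arm.observe(); print(s["joint_pos"],s["eef_pos"]);print(R.from_rotvec(s["ee_rot"]).as_matrix().round(3))
```

```text
[-0.04293108  0.26414962 -0.4860171   0.82179083  0.10865408  3.14061568] [0.46075376 0.09247036 0.08285841]
[[ 0.999 -0.042  0.004]
 [-0.042 -0.993  0.108]
 [-0.001 -0.108 -0.994]]
```

Joint 6 ran into its limit, and the tool is tilted as a result. I'll turn about a quarter turn the other way, so the jaw axis lies along the box's x.

>>> step_arm --pt "0 0 -0.18 0 0 -0.5 0" --pt "0 0 -0.18 0 0 -0.5 0" --pt "0 0 -0.18 0 0 -0.5 0" --pt "0 0 -0.18 0 0 0 0" --pt "0 0 -0.18 0 0 0 0" --pt "0 0 -0.18 0 0 0 0" --pt "0 0 -0.18 0 0 0 0" --pt "0 0 -0.18 0 0 0 0" --pt "0 0 0 0 0 0 0"

```text
time: 6.22
eef_pos: [0.4604, 0.0908, 0.0973]
ee_rot: [-2.342, -1.966, -0.11]
wrist_force: [0.1, 0.0, -0.1]
width: 0.0
```

```bash
cat > go.py <<'E'
import sys
from h import *
from scipy.spatial.transform import Rotation as R
def rel(tx,ty,tz,yaw=1.40):
    s=arm.observe(); A=R.from_rotvec(s["ee_rot"])
    T=R.from_matrix(np.c_[[np.cos(yaw),np.sin(yaw),0],[np.sin(yaw),-np.cos(yaw),0],[0,0,-1]])
    print("t",s["time"],"pos",s["eef_pos"].round(4),"F",s["wrist_force"].round(2),"j",s["joint_pos"].round(2))
    print("turn",(A.inv()*T).as_rotvec().round(3),"shift cm (after turn)",(T.inv().apply(np.array([tx,ty,tz])-s["eef_pos"])*100).round(2))
if __name__=="__main__": rel(*map(float,sys.argv[1:]))
E
python3 go.py 0.482 0.177 0.06
```

```text
t 6.225 pos [0.4604 0.0908 0.0973] F [ 0.11  0.02 -0.12] j [-0.05  0.25 -0.46  0.86  0.11  1.7 ]
turn [-0.016 -0.107 -0.003] shift cm (after turn) [8.86 0.67 3.73]
```

>>> step_arm --pt "-0.016 -0.107 0 0 0 0 0" --pt "0 0 0 2.2 0.17 0 0" --pt "0 0 0 2.2 0.17 0 0" --pt "0 0 0 2.2 0.17 0 0" --pt "0 0 0 2.2 0.17 0 0" --pt "0 0 0 0 0 1.8 0" --pt "0 0 0 0 0 1.9 0" --pt "0 0 0 0 0 0 0"

```text
time: 7.22
eef_pos: [0.4813, 0.1763, 0.0592]
ee_rot: [-2.407, -2.016, 0.003]
wrist_force: [-0.6, 0.4, 0.3]
width: 0.002
```

```bash
python3 go.py 0.4815 0.176 0.03
```

```text
t 7.225 pos [0.4813 0.1763 0.0592] F [-0.58  0.42  0.26] j [ 0.19  0.36 -0.4   0.81  0.    1.94]
turn [-0.003  0.    -0.006] shift cm (after turn) [-0.02  0.03  2.92]
```

>>> step_arm --pt "0 0 0 0 0 1.5 0" --pt "0 0 0 0 0 1.2 0" --pt "0 0 0 0 0 0.3 0" --pt "0 0 0 0 0 0.1 0" --pt "0 0 0 0 0 0 0"

```text
time: 7.85
eef_pos: [0.4821, 0.1765, 0.0292]
ee_rot: [-2.405, -2.021, -0.0]
wrist_force: [0.1, 0.3, 0.6]
width: -0.003
```

>>> step_arm --pt "0 0 0 0 0 0.15 0" --pt "0 0 0 0 0 0.05 0" --pt "0 0 0 0 0 0 0"

```text
time: 8.22
eef_pos: [0.4819, 0.1764, 0.0268]
ee_rot: [-2.404, -2.021, 0.001]
wrist_force: [0.5, 0.2, -0.5]
width: -0.004
```

>>> step_arm --pt "0 0 0 0 0 0.1 0" --pt "0 0 0 0 0 0 0"

```text
time: 8.48
eef_pos: [0.482, 0.1764, 0.026]
ee_rot: [-2.404, -2.021, 0.0]
wrist_force: [-0.2, -0.6, 4.5]
width: -0.001
```

>>> step_arm --pt "0 0 0 0 0 0.02 0" --pt "0 0 0 0 0 0 0"

```text
time: 8.72
eef_pos: [0.482, 0.1764, 0.026]
ee_rot: [-2.404, -2.021, -0.0]
wrist_force: [-1.9, -0.8, 8.0]
width: -0.002
```

```bash
python3 go.py 0.468 0.093 0.036
python3 - <<'E'
from h import *
p=capture("side"); cv2.imwrite("pics/s1.png",cv2.resize(p["image"][110:290,200:440,::-1],None,fx=3,fy=3))
E
```

```text
t 8.725 pos [0.482  0.1764 0.026 ] F [-1.89 -0.84  8.01] j [ 0.19  0.4  -0.45  0.72  0.    1.94]
turn [-0.    -0.    -0.002] shift cm (after turn) [-8.46  0.04 -1.  ]
```

View pics/s1.png

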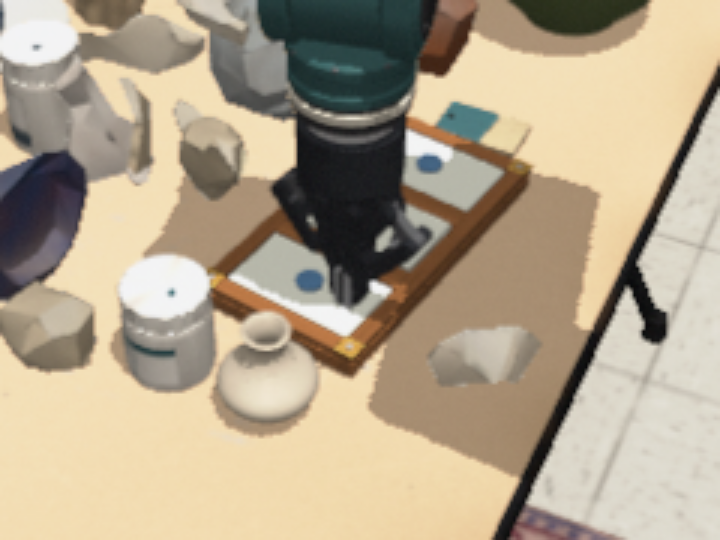

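The fingertip (350,290) rests on the left cover, clear of its button (310,280). The cover is flat at TCP z = 26.0 mm, so it is sound. Next is the middle one.

>>> step_arm --pt "0 0 0 0 0 -1.5 0" --pt "0 0 0 0 0 -1.5 0" --pt "0 0 0 -2.8 0 0 0" --pt "0 0 0 -2.8 0 0 0" --pt "0 0 0 -2.85 0 0 0" --pt "0 0 0 0 0 0 0" --pt "0 0 0 0 0 1.2 0" --pt "0 0 0 0 0 0.9 0" --pt "0 0 0 0 0 0 0"

```text
time: 9.9
eef_pos: [0.4668, 0.0936, 0.0336]
ee_rot: [-2.403, -2.021, 0.003]
wrist_force: [-0.8, -0.2, 0.2]
width: 0.004
```

```bash
python3 go.py 0.468 0.093 0.030
```

```text
t 9.9 pos [0.4668 0.0936 0.0336] F [-0.78 -0.23  0.23] j [ 0.03  0.34 -0.53  0.7   0.    1.77]
turn [-0.003 -0.    -0.001] shift cm (after turn) [-0.04  0.13  0.36]
```

>>> step_arm --pt "0 0 0 0 0 0.3 0" --pt "0 0 0 0 0 0.1 0" --pt "0 0 0 0 0 0 0"

```text
time: 10.28
eef_pos: [0.4674, 0.0932, 0.0307]
ee_rot: [-2.404, -2.021, 0.0]
wrist_force: [-0.5, 0.8, -0.0]
width: -0.002
```

>>> step_arm --pt "0 0 0 0 0 0.1 0" --pt "0 0 0 0 0 0 0"

```text
time: 10.52
eef_pos: [0.4674, 0.0931, 0.0297]
ee_rot: [-2.404, -2.021, 0.0]
wrist_force: [0.3, 0.1, 0.2]
width: 0.004
```

>>> step_arm --pt "0 0 0 0 0 0.1 0" --pt "0 0 0 0 0 0 0"

```text
time: 10.78
eef_pos: [0.4672, 0.0932, 0.0286]
ee_rot: [-2.404, -2.021, 0.001]
wrist_force: [-1.6, -0.4, 1.7]
width: -0.002
```

>>> step_arm --pt "0 0 0 0 0 0.1 0" --pt "0 0 0 0 0 0 0"

```text
time: 11.02
eef_pos: [0.4673, 0.0932, 0.0277]
ee_rot: [-2.404, -2.021, 0.001]
wrist_force: [-2.6, 0.5, 6.8]
width: -0.002
```

>>> step_arm --pt "0 0 0 0 0 0.1 0" --pt "0 0 0 0 0 0 0"

```text
time: 11.28
eef_pos: [0.4675, 0.0932, 0.0273]
ee_rot: [-2.405, -2.021, -0.0]
wrist_force: [-6.3, -1.0, 17.4]
width: 0.002
```

Run:
```python
from h import *
s=arm.observe(); print(s["eef_pos"],s["wrist_force"])
for n in("wrist","top","side"):
    p=capture(n)
    if n=="side": cv2.imwrite("pics/s2.png",cv2.resize(p["image"][110:290,200:440,::-1],None,fx=3,fy=3))
    for m in masks_of(p,"cover_middle")[:3]:
        w=world(p,mask=m["pixels"]); q=w-w.mean(0); c=np.linalg.lstsq(np.c_[q[:,:2],np.ones(len(q))],w[:,2],rcond=None)[0]
        print(n,round(m["confidence"],2),len(w),np.median(w,0).round(4),"slopes",c.round(3))
```

```text
[0.4674614  0.09315496 0.02729866] [-6.25201983 -1.03265638 17.41857108]
wrist 0.7 21876 [0.5148 0.0964 0.032 ] slopes [ 0.059 -0.031  0.032]
side 0.88 768 [0.5113 0.097  0.03  ] slopes [ 0.05  -0.015  0.03 ]
```

View pics/s2.png

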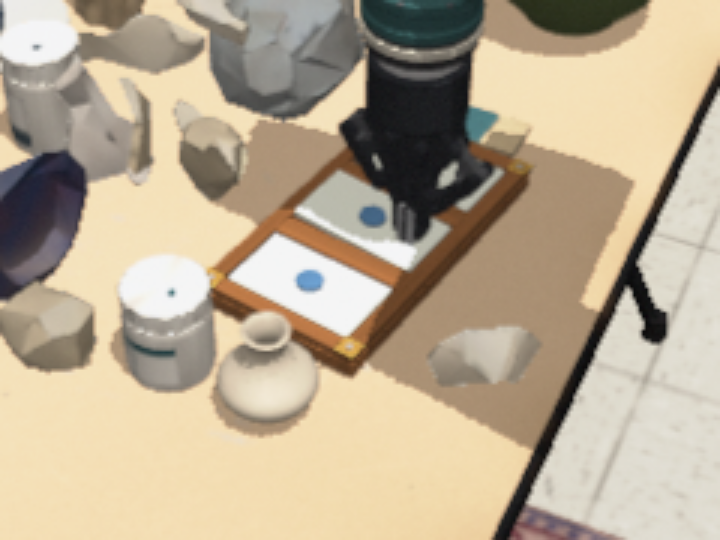

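The middle cover tips: its fitted plane slopes about 0.06 rad with the end down, and its button (372,216) is untouched. It is the loose one. I still have to press the right cover.

>>> step_arm --pt "0 0 0 0 0 -0.5 0" --pt "0 0 0 0 0 -1.2 0" --pt "0 0 0 0 0 -1.2 0" --pt "0 0 0 -2.8 0 0 0" --pt "0 0 0 -2.8 0 0 0" --pt "0 0 0 -2.8 0 0 0" --pt "0 0 0 0 0 0 0" --pt "0 0 0 0 0 1.2 0" --pt "0 0 0 0 0 1.1 0" --pt "0 0 0 0 0 0 0"

```text
time: 12.82
eef_pos: [0.4522, 0.011, 0.0316]
ee_rot: [-2.402, -2.021, 0.002]
wrist_force: [-0.9, -0.1, 0.0]
width: -0.0
```

```bash
python3 go.py 0.4535 0.010 0.026
```

```text
t 12.825 pos [0.4522 0.011  0.0316] F [-0.89 -0.13  0.02] j [-0.16  0.31 -0.59  0.68  0.    1.59]
turn [-0.003 -0.    -0.001] shift cm (after turn) [-0.08  0.15  0.56]
```

>>> step_arm --pt "0 0 0 0 0 0.3 0" --pt "0 0 0 0 0 0.15 0" --pt "0 0 0 0 0 0 0"

```text
time: 13.2
eef_pos: [0.453, 0.0105, 0.0281]
ee_rot: [-2.404, -2.021, 0.0]
wrist_force: [0.1, -0.1, 0.6]
width: 0.001
```

>>> step_arm --pt "0 0 0 0 0 0.1 0" --pt "0 0 0 0 0 0 0"

```text
time: 13.45
eef_pos: [0.4529, 0.0104, 0.0271]
ee_rot: [-2.404, -2.021, 0.0]
wrist_force: [0.3, 0.8, -0.6]
width: 0.002
```

>>> step_arm --pt "0 0 0 0 0 0.1 0" --pt "0 0 0 0 0 0 0"

```text
time: 13.7
eef_pos: [0.4529, 0.0104, 0.0261]
ee_rot: [-2.404, -2.021, 0.0]
wrist_force: [0.4, -0.1, -0.6]
width: -0.004
```

>>> step_arm --pt "0 0 0 0 0 0.04 0" --pt "0 0 0 0 0 0 0"

```text
time: 13.95
eef_pos: [0.4529, 0.0104, 0.026]
ee_rot: [-2.404, -2.021, 0.0]
wrist_force: [-2.6, 0.4, 7.7]
width: -0.0
```

Run:
```python
from h import *
s=arm.observe(); print(s["eef_pos"],s["wrist_force"])
for n in("wrist","side"):
    p=capture(n)
    for k in("cover_right","button_right","cover_middle","button_middle"):
      for m in masks_of(p,k)[:2]:
        w=world(p,mask=m["pixels"]); q=w-w.mean(0); c=np.linalg.lstsq(np.c_[q[:,:2],np.ones(len(q))],w[:,2],rcond=None)[0]
        print(n,k,round(m["confidence"],2),len(w),np.median(w,0).round(4),"slopes",c.round(3))
```

```text
[0.45294659 0.01042668 0.0260007 ] [-2.60252103  0.40849878  7.7303221 ]
wrist cover_right 0.73 20617 [0.4999 0.0126 0.0273] slopes [-0.008 -0.018  0.027]
wrist button_right 0.84 1580 [0.4886 0.0046 0.031 ] slopes [ 0.013 -0.032  0.031]
wrist cover_middle 0.78 42331 [0.5024 0.0881 0.0305] slopes [0.001 0.002 0.031]
wrist button_middle 0.78 2709 [0.5028 0.087  0.0343] slopes [0.001 0.005 0.034]
side cover_right 0.72 607 [0.4952 0.0115 0.0261] slopes [0.    0.    0.026]
side button_right 0.42 52 [0.5174 0.1736 0.0301] slopes [0.009 0.037 0.03 ]
side cover_middle 0.71 897 [0.4999 0.0925 0.0292] slopes [ 0.005 -0.007  0.029]
side button_middle 0.38 48 [0.5018 0.0908 0.0329] slopes [ 0.01  -0.091  0.033]
```

The right cover is sound: flat, with contact at 26.0 mm. The middle cover has levelled itself and its top is 3.3 mm higher than the right one. Now to its button.

>>> step_arm --pt "0 0 0 0 0 -0.5 0" --pt "0 0 0 0 0 -1.2 0" --pt "0 0 0 0 0 -1.5 0" --pt "0 0 0 0 0 0 0"

```text
time: 14.95
eef_pos: [0.4538, 0.0103, 0.0589]
ee_rot: [2.404, 2.021, 0.002]
wrist_force: [0.1, 0.2, 0.1]
width: -0.003
```

```bash
python3 go.py 0.503 0.087 0.037
```

```text
t 14.95 pos [0.4538 0.0103 0.0589] F [0.13 0.18 0.07] j [-0.16  0.27 -0.55  0.75  0.    1.59]
turn [ 0.001 -0.    -0.002] shift cm (after turn) [8.4  3.55 2.19]
```

>>> step_arm --pt "0 0 0 2.8 1.2 0 0" --pt "0 0 0 2.8 1.2 0 0" --pt "0 0 0 2.8 1.15 0 0" --pt "0 0 0 0 0 0 0" --pt "0 0 0 0 0 1.1 0" --pt "0 0 0 0 0 1.1 0" --pt "0 0 0 0 0 0 0"

```text
time: 15.82
eef_pos: [0.5013, 0.0866, 0.0346]
ee_rot: [-2.404, -2.019, 0.003]
wrist_force: [-0.8, -0.2, 0.4]
width: 0.002
```

```bash
python3 go.py 0.503 0.087 0.0335
python3 - <<'E'
from h import *
p=capture("side"); cv2.imwrite("pics/s3.png",cv2.resize(p["image"][110:290,200:440,::-1],None,fx=3,fy=3))
E
```

```text
t 15.825 pos [0.5013 0.0866 0.0346] F [-0.77 -0.2   0.39] j [ 0.01  0.38 -0.45  0.74  0.    1.75]
turn [-0.003  0.    -0.003] shift cm (after turn) [0.07 0.16 0.11]
```

View pics/s3.png

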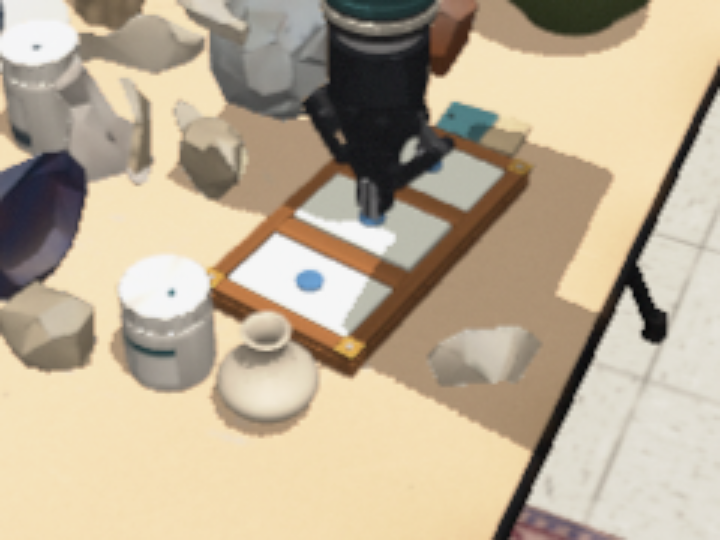

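The tip is just above the middle button (372,218). Pressing in small steps.

>>> step_arm --pt "0 0 0 0 0.1 0 0" --pt "0 0 0 0 0 0.1 0" --pt "0 0 0 0 0 0.1 0" --pt "0 0 0 0 0 0 0"

```text
time: 16.38
eef_pos: [0.5033, 0.0869, 0.0337]
ee_rot: [-2.404, -2.021, 0.0]
wrist_force: [-0.3, 0.0, 0.6]
width: 0.003
```

>>> step_arm --pt "0 0 0 0 0 0.1 0" --pt "0 0 0 0 0 0 0"

```text
time: 16.62
eef_pos: [0.5034, 0.0869, 0.033]
ee_rot: [-2.404, -2.021, -0.0]
wrist_force: [-1.7, -0.7, 5.4]
width: 0.005
```

>>> step_arm --pt "0 0 0 0 0 0.1 0" --pt "0 0 0 0 0 0 0"

```text
time: 16.88
eef_pos: [0.5034, 0.0869, 0.0322]
ee_rot: [-2.405, -2.021, -0.0]
wrist_force: [-2.3, 0.1, 10.5]
width: 0.002
```

>>> step_arm --pt "0 0 0 0 0 0.1 0" --pt "0 0 0 0 0 0 0"

```text
time: 17.12
eef_pos: [0.5034, 0.0869, 0.0313]
ee_rot: [-2.405, -2.021, -0.0]
wrist_force: [-3.2, 0.2, 10.9]
width: -0.0
```

>>> step_arm --pt "0 0 0 0 0 0.1 0" --pt "0 0 0 0 0 0 0"

```text
time: 17.38
eef_pos: [0.5035, 0.0869, 0.0303]
ee_rot: [-2.405, -2.021, -0.0]
wrist_force: [-3.2, -0.5, 11.5]
width: -0.001
```

>>> step_arm --pt "0 0 0 0 0 0.05 0" --pt "0 0 0 0 0 0 0"

```text
time: 17.62
eef_pos: [0.5035, 0.0869, 0.03]
ee_rot: [-2.405, -2.021, -0.001]
wrist_force: [-4.9, -0.2, 15.4]
width: 0.001
```

>>> step_arm --pt "0 0 0 0 0 0.05 0" --pt "0 0 0 0 0 0 0" --pt "0 0 0 0 0 0 0"

```text
time: 18.0
eef_pos: [0.5035, 0.0869, 0.0299]
ee_rot: [2.405, 2.021, 0.001]
wrist_force: [-7.3, 0.1, 25.8]
width: 0.001
```

>>> step_arm --pt "0 0 0 0 0 -0.5 0" --pt "0 0 0 0 0 -1.2 0" --pt "0 0 0 0 0 -2.5 0" --pt "0 0 0 0 0 -4 0" --pt "0 0 0 0 0 -5 0" --pt "0 0 0 -2 -4 0 0" --pt "0 0 0 -2 -4 0 0" --pt "0 0 0 -2 -2 0 0" --pt "0 0 0 0 0 0 0" --pt "0 0 0 0 0 0 0"

```text
time: 19.25
eef_pos: [0.3953, 0.045, 0.1612]
ee_rot: [-2.405, -2.021, -0.001]
wrist_force: [1.2, 0.7, 0.5]
width: 0.004
```

Run:
```python
from h import *
s=arm.observe(); print(s["time"],s["eef_pos"],s["wrist_force"])
for n in("top","wrist","side"):
    p=capture(n)
    if n=="side": cv2.imwrite("pics/s4.png",cv2.resize(p["image"][110:290,200:440,::-1],None,fx=3,fy=3))
    for k in("cover_left","cover_middle","cover_right","cream_cup","glaze_jar","teal_tile"):
      for m in masks_of(p,k)[:2]:
        w=world(p,mask=m["pixels"]); q=w-w.mean(0); c=np.linalg.lstsq(np.c_[q[:,:2],np.ones(len(q))],w[:,2],rcond=None)[0]
        print(n,k,round(m["confidence"],2),len(w),np.median(w,0).round(4),"slopes",c[:2].round(3))
```

```text
19.25 [0.39529532 0.04498879 0.16123378] [1.21789742 0.67398351 0.45530386]
top cover_left 0.97 1649 [0.5156 0.1709 0.0254] slopes [0.003 0.   ]
top cover_middle 0.62 1571 [0.5022 0.0876 0.0253] slopes [-0.001 -0.003]
top cover_right 0.92 813 [0.5102 0.0147 0.0253] slopes [0.016 0.146]
top cream_cup 0.78 968 [0.4989 0.2685 0.0401] slopes [0.017 0.049]
top glaze_jar 0.71 1028 [0.5781 0.2633 0.0778] slopes [0.376 0.271]
wrist cover_left 0.98 6446 [0.5135 0.1543 0.0275] slopes [0.009 0.049]
wrist cover_middle 0.85 10555 [0.502  0.0889 0.0274] slopes [ 0.002 -0.002]
wrist cover_right 0.6 8228 [0.4883 0.0062 0.0273] slopes [ 0.001 -0.006]
wrist teal_tile 0.61 2628 [ 0.4789 -0.0802  0.0102] slopes [0.012 0.019]
side cover_left 0.72 893 [0.5165 0.1749 0.0262] slopes [-0.002  0.004]
side cover_middle 0.79 858 [0.5016 0.0913 0.0262] slopes [-0.003  0.004]
side cream_cup 0.81 874 [0.494  0.2851 0.0421] slopes [ 0.199 -0.363]
side glaze_jar 0.67 1269 [0.5737 0.284  0.0644] slopes [ 0.332 -0.469]
side teal_tile 0.54 288 [ 0.4699 -0.082   0.0089] slopes [0.029 0.001]
```

View pics/s4.png

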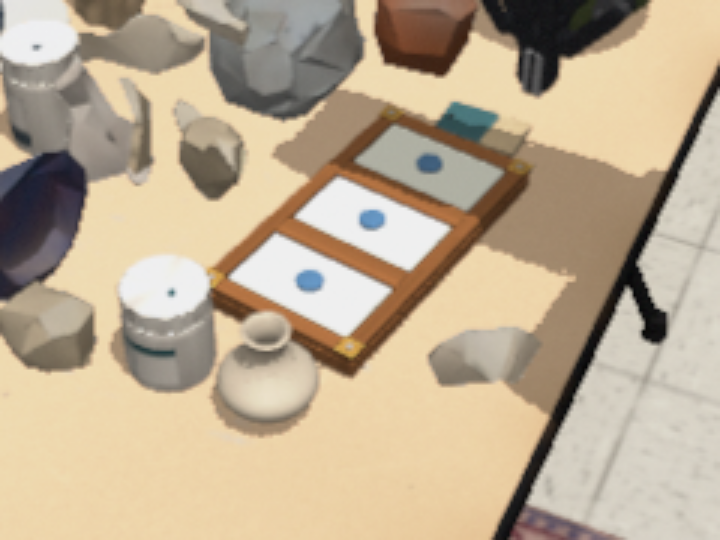

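All three covers are level and at the same height. The vase, jar and tile are where they were, and the arm is clear.

```bash
python3 -c "
from plant import arm
print(arm.job_done())"
```

```text
the job is handed in; nothing more can be done
None
```

The middle cover was the loose one. I pressed it home on its button, and all three covers now lie flat. The job is handed in at about 19 s of the 45 s; no verdict was reported.

- **Finding it:** I pressed each cover near its robot-side end, off the button, from left to right. The left and right covers stayed flat and made contact at 26.0 mm. The middle one tipped about 0.06 rad and levelled itself when let go. That tip press reached about 17 N on the wrist sensor, more than the light touch intended but under the 40 N limit.
- **Seating it:** I pressed the middle button until the seat gave way at 11–15 N. It reached its stop at a fingertip height of 30.0 mm, and I held it there at about 26 N.
- **Last checks:** The top camera puts the cover tops at 25.4, 25.3 and 25.3 mm, and the middle cover's slope is under 0.005 rad. The vase, jar and tile are where they started to within measuring error, and the arm is clear.
- **Disagreements:** Two slope fits came out wrong: 0.146 rad for the right cover (top camera) and 0.049 rad for the left (wrist camera). In both, only part of the cover had been picked out. The other views and the last picture show both covers flat.
- **Went wrong on the way:** Joint 6 ran into its range limit early on and tilted the tool. I corrected this with a turn the other way before touching anything.

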